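# Index the lens turret to the amber lens and close the cover

### The arm

A 7-joint arm with a two-finger parallel gripper is mounted at the origin on the work surface. World frame = base frame: x ahead of the robot, y to its left, z up, the work surface at z = 0. Lengths are in m, angles in rad, forces in N, time in s.
With the tool pointing down it reaches from about 0.425 to 0.925 m from the base axis. Payload 6.8 kg.
Tool frame: the origin (TCP) lies at the very end of the fingers, on their centre line; the grasp point (between the pads) lies r.grip_depth behind it (r.grip_depth is the distance from the TCP to the grasp point, in m); z points along the fingers, x is the direction in which the jaws open and shut, and the axes are right-handed (so a half turn about z gives the same grasp; the last joint's range is limited). The gripper opens to 85 mm and grips with 20 to 120 N. Pads are 22 mm wide; open, the fingers measure 114 mm over their backs; the gripper's body (76 mm by 85 mm) begins 54 mm behind the grasp point. The pads swing forward as they close: fully open they stand 13 mm farther back than shut.
Start: joints at [-0.108, 0.477, 0.022, 1.555, -0.011, 1.109, -0.083], TCP at [0.675, 0, 0.231] pointing down, gripper open.
Joint ranges: [-2.96, 2.96], [-0.34, 2.1], [-1.41, 1.46], [0.24, 2.44], [-1.37, 4.51], [0.17, 1.92], [-2.96, 2.96]. Speed limits (rad/s): [2.39, 2.39, 3.14, 3.14, 3.14, 3.14, 3.14].

### API

Orientations are given as a rotation vector (axis times angle).
In Python, from bench import readout, grab_frame, workorder, r gives the robot as it stands.
- The arm moves only by the shell command python3 -m handwheel 'ROWS' [FORCE]. ROWS is text: rows parted by semicolons, each of 7 numbers parted by spaces: the shift along the tool's x, y, z in mm, then the turn, a rotation vector about the tool's x, y, z in degrees, then the finger opening in mm, from 0 to 85.4. A call has 1 to 12 rows; each row is the pose to reach, as a shift and turn from the pose commanded when the call began, along the tool's axes at that moment; what a row does not reach only later rows make up. A row lasts 1/8 s, in which the tool goes at most 62.5 mm and 10.7 degrees, less where a joint would pass 70% of its speed; a pose out of reach is approached as far as the arm can. A call with a gripper value outside its range is refused whole. The fingers move at their own pace and stop on an object; FORCE is the grip in N (left out, the last holds). Time passes only in rows, so rows that repeat a pose let the fingers close. It gives the time, the measured TCP pose, the force and the opening at its end, in the units of the state.
- readout.get_obs(): the state, without advancing time (a new reading comes with each control period).
- grab_frame(name): name is "scene" or "side" or "wrist"; returns a dict with "pixels" (480x640x3 uint8, red, green, blue), "fx", "fy", "cx", "cy" (pixels), "rvec" (rotation vector, rad) and "tvec" (3), from world to camera coordinates, as OpenCV has them. Camera axes: x right, y down, z forward; pixel columns grow to the right and rows downward; lengths in m; the calibration is good to about 2 mm. A picture is of the moment at which its call begins. There is no depth.
- workorder.hand_in(): hands the job in, once; it reports no verdict.
The state is a dict: "clock": time; "joints": joint angles; "qvel": joint speeds; "tau": joint torques, N m; "tcp_pos": TCP position; "orientation": TCP orientation; "contact_force": force on the tool from outside, world axes, zero at the start; "moment": the same for the moment, N m; "grip_width": finger opening in m.
Only numpy, scipy, OpenCV 4.12 (cv2) and the standard library are available. Lean on these libraries where they do the work, as an engineer would, in place of code of your own. Each camera call takes 0.05 s, during which the arm holds its last target.

### The job

With the cover still open, turn the lens turret (it has a bar knob) until the amber lens is clicked in at the reading fork. Then lower the cover gently onto its stop, without letting it fall shut. Do not touch the lenses, and leave the other things on the table alone.

Things in the scene. Friction and masses are not known exactly. Their poses are not given: they have to be found in the camera images.
- unit: White lens reading unit fixed to the table: base 250 (x) x 240 (y) mm, deck 54 mm high; origin on the table under its centre, on the turret axis. Its x axis points from the centre to the black reading fork at the rim (the fork stands at x +73 to +112 mm, 100 mm high, green dot on its nose). The cover is hinged along its +y edge.
- turret (a joint): Angle of the aluminium turret (disc 176 mm across, top 70 mm above the table) about the vertical, rad, counter-clockwise from above, unlimited; 0 (or any full turn) = amber lens at the fork. A sprung detent clicks every 60 degrees: let go near a click, the turret pulls itself in; about 0.1 N m turns it out.
- knob_grip (a point): Grip point of the black bar knob in the middle of the turret, on its axis, 110 mm above the table. The bar is 56 mm long (along x of this point), 16 mm wide (y), its sides run from 80 to 124 mm above the table; white line on top. It turns with the turret; its +x end points at the amber lens.
- amber_lens (a point): Centre of the top face of the amber (orange) lens, 60 mm from the turret axis.
- reading_spot (a point): The reading position at the fork: the point fixed in the unit, 60 mm from the turret axis along the unit x axis, 79 mm above the table, where the centre of the top of the lens to be read must stand.
- cover (a joint): Angle of the hood-like cover about its hinge (rad): 0 = lowered, on its stop; 1.95 = fully open, leaning back beyond upright on its open stop. About 0.4 kg, held only by its weight and light damping; it falls shut from below about 1.1 rad. At angle t the handle bar lies at t + 0.160 rad of elevation from the hinge line, seen along it.
- cover_handle (a point): Middle of the dark round bar of the cover handle: 12 mm thick, 110 mm long, parallel to the hinge, 45 mm off the free edge (39 mm free gap), so fingers can straddle it from above at any cover angle. 273 mm from the hinge line along the cover and 44 mm above the plane through the hinge (radius 276.5 mm). Cover lowered: 106 mm above the table, on the -y side of the unit; open: about 300 mm.
- cover_hinge (a point): Middle of the cover hinge line, fixed in the unit, 62 mm above the table at y +118 mm of the unit; the line runs along the unit x axis. The cover is 240 mm wide along it, 228 mm deep and 68 mm tall, with white rims and a clear window.
- lenses: The six lenses in the turret cups, 46 mm across, tops 79 mm above the table, 60 mm from the axis, one every 60 degrees: amber, then counter-clockwise blue, dark grey, green, clear, violet. Origin on the table on the turret axis; turns with the turret. Polished: not to be touched.
- screwdriver_stand: Bystander: round blue and black stand, 94 mm across, six small screwdrivers, 115 mm tall, loose. Origin under its centre.
- lens_packet: Bystander: flat blue packet 110 x 85 x 10 mm, loose.
- spectacles: Bystander: light blue spectacle frame standing on its lens rims and the ends of its sides, 125 x 130 x 45 mm, loose.
- spray_bottle: Bystander: white bottle with a blue cap, 50 mm across, 130 mm tall, loose.
- screw_jar: Bystander: clear jar with a grey cap, 64 mm across, 60 mm tall, loose.
- job_tray: Bystander: yellow open tray 100 x 200 x 35 mm, loose.
- lens_blank: Bystander: green glass disc 68 mm across, 9 mm thick, loose, lying on the table.

How it is judged:
On the way, in this order (a step that is already met when the one before it is completed fails the run):
1. the amber lens is at the reading fork, turret at rest, cover still open (horizontal distance between amber_lens and reading_spot below 0.005 m and velocity of joint turret between -0.1 and 0.1 rad/s and value of joint cover above 1.2 rad), for 0.2 s.
2. the cover rests on its stop (value of joint cover below 0.03 rad), for 0.2 s.
At the end, for the whole second after the job is handed in: The centre of the amber lens stands within 5 mm of the reading position, the turret is still, and the cover lies still on its stop (within 0.03 rad) (horizontal distance between amber_lens and reading_spot below 0.005 m and value of joint cover below 0.03 rad and velocity of joint turret between -0.05 and 0.05 rad/s and velocity of joint cover between -0.05 and 0.05 rad/s); the robot touches nothing.
It fails at once if the cover comes down hard (faster than 1.7 rad/s within 0.12 rad of its stop) (value of joint cover below 0.12 rad and velocity of joint cover below -1.7 rad/s).
It fails at once if the hand touches the lenses (over 1 N) (contact force between any of the fingers, the arm and lenses above 1 N).
It fails at once if a bystander is shifted by more than 20 mm (distance of any of screwdriver_stand, lens_packet, spectacles, spray_bottle, screw_jar, job_tray, lens_blank from where it was at the start of the episode above 0.02 m).
It also fails if it takes over 70 s, if anything falls off the work surface, if the arm or the gripper's body presses on something with over 40 N, if the wrist force passes 120 N, or if a joint passes its speed limit or range.

## Working session

There is one attempt and no reset: what is moved stays moved. The work goes in short steps, Python scripts to look and compute and a shell command to move; the robot and the scene stay as the last step left them, time stands still between calls to the robot, and variables do not carry over. Pictures are saved under pics/ and viewed, and the job is handed in when it is done.

```bash
mkdir -p pics; python3 - <<'E'
from bench import readout, grab_frame, r
import cv2
print(readout.get_obs(), r.grip_depth)
for n in("scene","side","wrist"):
    f=grab_frame(n); cv2.imwrite(f"pics/{n}0.png",f["pixels"][:,:,::-1]); print(n,f["fx"],f["cx"],f["cy"],f["rvec"],f["tvec"])
E
```

```text
{'clock': 0.0, 'joints': array([-0.10809868,  0.47783203,  0.02235279,  1.55643332, -0.01151271,
        1.10928859, -0.08305727]), 'qvel': array([ 0.00076574, -0.00212595,  0.0014767 ,  0.00056152,  0.00139536,
        0.00049388, -0.00088648]), 'tau': array([-5.45967814e-04, -5.96443820e+01,  1.60769675e+00, -2.81194621e+01,
        1.24063640e-02,  9.39900521e-03,  2.20753498e-05]), 'tcp_pos': array([ 6.74418761e-01, -1.92690252e-05,  2.30312208e-01]), 'orientation': array([ 3.14145961e+00,  7.21337111e-05, -2.87169515e-03]), 'contact_force': array([0.70274009, 0.4449611 , 1.30365921]), 'moment': array([ 0.022703  , -0.01886945, -0.03611793]), 'grip_width': 0.0854707879583687} 0.0187
scene 512.1204239793506 323.40471066617374 240.34307319135104 [ 0.8715512  -2.69318572  0.85993258] [0.45541465 0.3343179  1.4261899 ]
side 533.5436502485265 321.7876343688648 247.48803267352682 [ 2.33694681 -0.58260243  0.22979015] [-0.52374069  0.26199882  1.40763558]
wrist 425.4904772166447 316.804923579983 241.49159253449196 [-2.85855244e+00 -8.78142186e-04  2.41560936e-03] [-0.67505548 -0.03776796  0.38020915]
```

View pics/scene0.png

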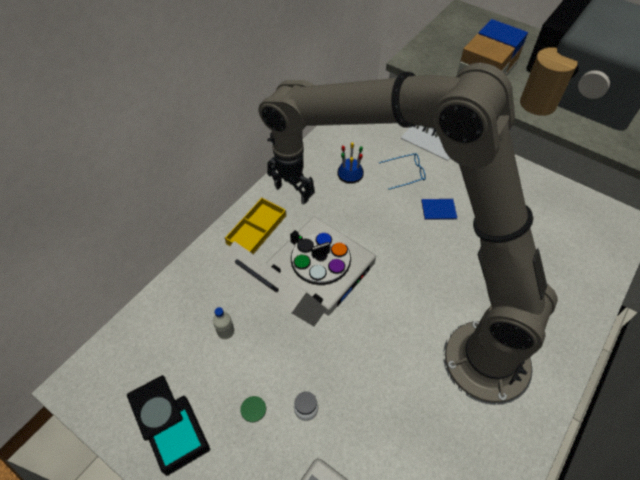

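View pics/side0.png

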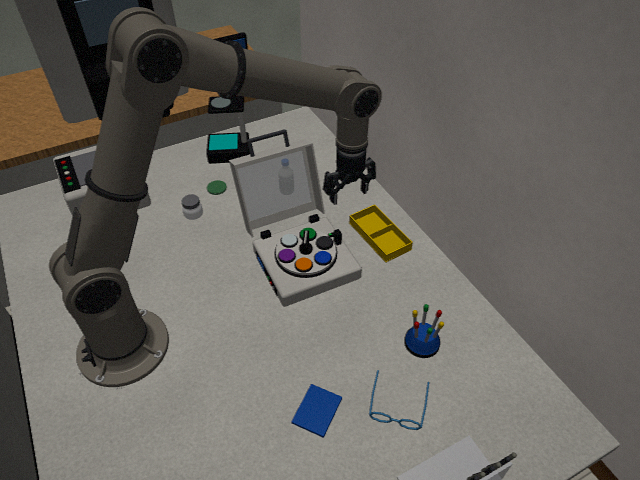

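View pics/wrist0.png

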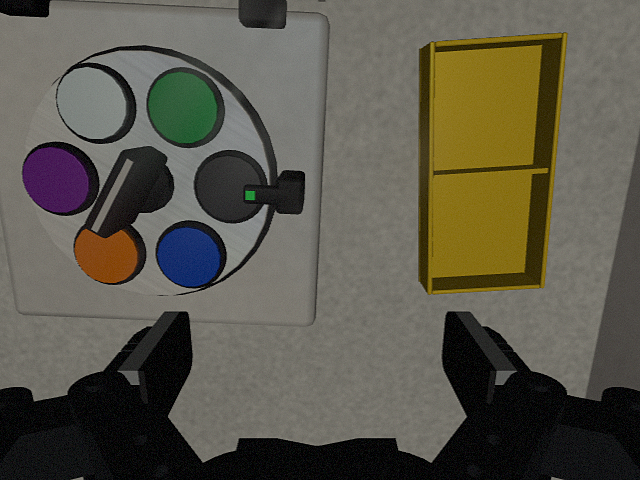

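```bash
cat > h.py <<'E'
import numpy as np,cv2
from bench import readout, grab_frame, r
HUE={'amber':(8,20),'green':(50,75),'violet':(135,160),'blue':(110,128)}
OFF={'amber':0,'blue':60,'green':180,'violet':300}
def proj(f,P):
    K=np.array([[f["fx"],0,f["cx"]],[0,f["fy"],f["cy"]],[0,0,1]],float)
    return cv2.projectPoints(np.array(P,float).reshape(-1,1,3),np.array(f["rvec"],float),np.array(f["tvec"],float),K,None)[0][:,0]
def blobs(f,guess,tol):
    """guess: dict name->pix"""
    hsv=cv2.cvtColor(f["pixels"],cv2.COLOR_RGB2HSV); out={}
    for n,g in guess.items():
        lo,hi=HUE[n]
        m=cv2.inRange(hsv,(lo,110,40),(hi,255,255))
        k,l,s,c=cv2.connectedComponentsWithStats(m)
        best=[(np.hypot(*(c[i]-g)),i) for i in range(1,k) if s[i,4]>20 and np.hypot(*(c[i]-g))<tol]
        if best: i=max(best,key=lambda b:s[b[1],4])[1]; out[n]=(c[i],s[i])
    return out
E
python3 - <<'E'
from h import *
from scipy.optimize import least_squares
G={'wrist':dict(amber=(108,252),blue=(190,255),green=(185,107),violet=(60,178)),
'side':dict(amber=(304,264),blue=(323,257),green=(308,234),violet=(286,255)),
'scene':dict(amber=(340,249),blue=(324,239),green=(302,262),violet=(337,266))}
D=[]
for c,g in G.items():
    f=grab_frame(c); b=blobs(f,g,12)
    for n,(p,s) in b.items(): print(c,n,p.round(1),s); D.append((c,f,n,p))
def pts(v,n): a=v[2]+np.radians(OFF[n]); return [v[0]+.06*np.cos(a),v[1]+.06*np.sin(a),.079]
w={'wrist':1,'side':3,'scene':3}
for sel in(('wrist',),('side','scene'),('wrist','side','scene')):
    d=[x for x in D if x[0] in sel]
    res=least_squares(lambda v:np.concatenate([(proj(f,pts(v,n))[0]-p)*w[c] for c,f,n,p in d]),[.55,.1,np.radians(-120)],loss='soft_l1')
    print(sel,res.x,np.degrees(res.x[2]),res.fun.reshape(-1,2).round(1).tolist())
E
```

```text
wrist amber [106.7 255.2] [  74  228   65   55 2719]
wrist blue [188.3 255.9] [ 157  226   64   61 2877]
wrist green [182.4 107.7] [ 148   72   70   72 3716]
wrist violet [ 55.3 179.4] [  22  147   67   66 3385]
side amber [303.3 263.6] [295 257  17  14 173]
side blue [322.6 256.8] [315 251  16  13 145]
side green [308.3 232.3] [300 228  16  11  95]
side violet [286.4 254.5] [279 249  16  12 156]
scene amber [338.8 248.9] [331 242  17  14 174]
scene blue [323.1 238.1] [316 233  15  11 133]
scene green [301.5 261.1] [294 255  16  13 161]
scene violet [336.1 265.5] [329 259  15  14 160]
('wrist',) [ 0.55382033  0.02595821 -2.13759616] -122.47523810695388 [[-0.5, -2.3], [0.3, 0.5], [-0.2, -0.1], [0.4, 0.6]]
('side', 'scene') [ 0.55387952  0.02702588 -2.14467806] -122.88100128803151 [[-0.4, -1.3], [-0.6, -1.1], [-2.4, 1.2], [-0.4, -1.3], [-0.1, -2.4], [0.5, -0.4], [-0.3, -2.8], [0.0, -2.5]]
('wrist', 'side', 'scene') [ 0.55387948  0.02633168 -2.14082881] -122.66045574536835 [[-0.7, -2.9], [0.1, 0.2], [0.1, -0.5], [0.4, -0.2], [0.2, -0.8], [-0.2, -0.8], [-2.3, 1.7], [-0.0, -0.6], [0.2, -3.0], [0.7, -0.9], [0.2, -3.1], [0.6, -3.1]]
```

```bash
python3 -m handwheel '-20 -4 5 0 0 5 50;-50 -10 15 0 0 13 42;-80 -17 30 0 0 22 42;-105 -23 45 0 0 29 42;-117 -25.5 52 0 0 32 42;-120.5 -26.3 55 0 0 32.6 42;-120.5 -26.3 55 0 0 32.6 42;-120.5 -26.3 55 0 0 32.6 42'; python3 - <<'E'
from h import *
o=readout.get_obs(); print(o['tcp_pos'],o['orientation'],o['joints'])
f=grab_frame("wrist"); cv2.imwrite("pics/w1.png",f["pixels"][:,:,::-1])
u=np.radians(-122.6); c=np.array([.5539,.0262,.124])
print(proj(f,[c,c+[.028*np.cos(u),.028*np.sin(u),0],c-[.028*np.cos(u),.028*np.sin(u),0]]))
E
```

```text
clock: 1.3
tcp_pos: [0.5554, 0.0262, 0.1767]
orientation: [-3.015, 0.881, -0.002]
contact_force: [-0.1, 0.2, -0.1]
grip_width: 0.0421
[0.55540565 0.02615325 0.17670204] [-3.01506201e+00  8.81291971e-01 -1.64779577e-03] [-0.25158265  0.34224817  0.11409784  1.90525272 -0.04884093  0.89562208
 -0.68229894]
[[311.56763589 269.6355807 ]
 [311.72440646 321.42492408]
 [311.39870995 213.83069825]]
```

View pics/w1.png

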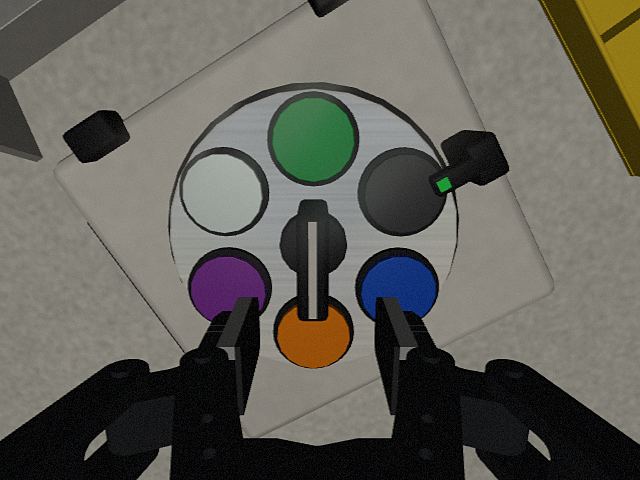

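```bash
python3 -m handwheel '-1 0.8 20 0 0 0 42;-1 0.8 45 0 0 0 42;-1 0.8 68 0 0 0 42;-1 0.8 79 0 0 0 42;-1 0.8 81 0 0 0 42;-1 0.8 81 0 0 0 42;-1 0.8 81 0 0 0 30;-1 0.8 81 0 0 0 10;-1 0.8 81 0 0 0 5;-1 0.8 81 0 0 0 5;-1 0.8 81 0 0 0 5;-1 0.8 81 0 0 0 5' 40; python3 - <<'E'
from h import *
o=readout.get_obs(); print(o['tcp_pos'],o['orientation'],o['joints'],o['moment'])
f=grab_frame("wrist"); cv2.imwrite("pics/w2.png",f["pixels"][:,:,::-1])
E
```

```text
clock: 2.85
tcp_pos: [0.5532, 0.0265, 0.0961]
orientation: [-3.015, 0.881, -0.0]
contact_force: [-3.8, 1.1, 4.8]
grip_width: 0.0152
[0.55322236 0.02652185 0.09608502] [-3.01479333e+00  8.81427002e-01 -1.09647674e-04] [-0.23918123  0.44994742  0.09967872  1.96812721 -0.0659858   0.72623341
 -0.66889243] [ 0.15630743  0.5265086  -0.04009991]
```

View pics/w2.png

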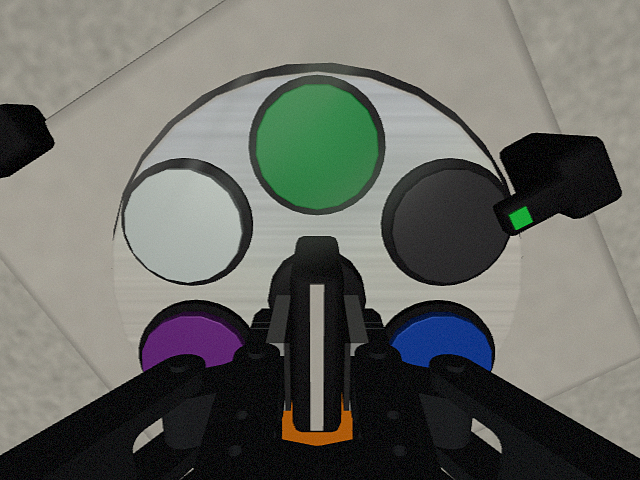

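```bash
python3 -m handwheel '0 0 0 0 0 -8 5;0 0 0 0 0 -18 5;0 0 0 0 0 -28 5;0 0 0 0 0 -38 5;0 0 0 0 0 -48 5;0 0 0 0 0 -58 5;0 0 0 0 0 -68 5;0 0 0 0 0 -78 5;0 0 0 0 0 -88 5;0 0 0 0 0 -98 5;0 0 0 0 0 -108 5;0 0 0 0 0 -115 5';python3 -m handwheel '0 0 0 0 0 -3 5;0 0 0 0 0 -5 5;0 0 0 0 0 -5 5;0 0 0 0 0 -5 5'; python3 - <<'E'
from h import *
o=readout.get_obs(); print(o['tcp_pos'],o['joints'],o['moment'],o['contact_force'])
from scipy.spatial.transform import Rotation as R
print(np.degrees(np.arctan2(*R.from_rotvec(o['orientation']).as_matrix()[[1,0],0])))
f=grab_frame("wrist"); cv2.imwrite("pics/w3.png",f["pixels"][:,:,::-1])
E
```

```text
clock: 4.4
tcp_pos: [0.5532, 0.0266, 0.0961]
orientation: [2.359, 2.075, 0.001]
contact_force: [-2.6, 0.6, 5.7]
grip_width: 0.0151
clock: 4.9
tcp_pos: [0.5533, 0.0266, 0.0961]
orientation: [2.271, 2.17, 0.001]
contact_force: [-2.4, 1.2, 4.9]
grip_width: 0.0157
[0.55326177 0.0265928  0.09609505] [ 0.16261571  0.48154233 -0.4091671   1.93994928  0.26707601  0.772193
  1.1276463 ] [ 0.21964475  0.55383816 -0.06230446] [-2.40497693  1.16086109  4.92892429]
87.40096497005418
```

View pics/w3.png

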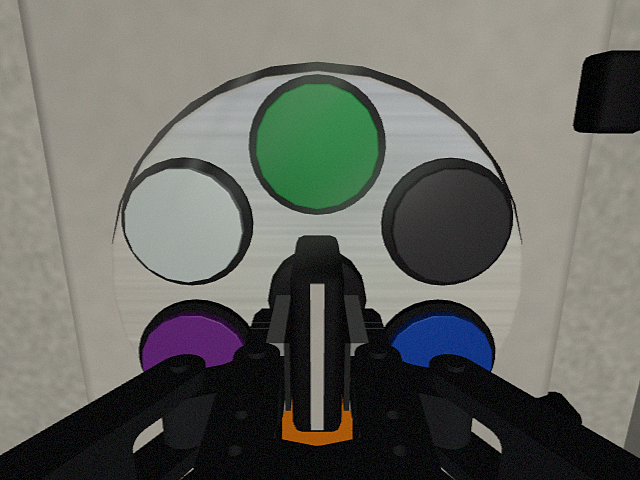

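```bash
python3 -m handwheel '0 0 0 0 0 0 20;0 0 0 0 0 0 42;0 0 0 0 0 0 42;0 0 0 0 0 0 42;0 0 0 0 0 0 42;0 0 -15 0 0 0 42;0 0 -45 0 0 0 42;0 0 -80 0 0 0 42;0 0 -110 0 0 0 42;0 0 -130 0 0 0 42;0 0 -130 0 0 0 42'; python3 - <<'E'
from h import *
o=readout.get_obs(); print(o['tcp_pos'],o['joints'],o['moment'],o['contact_force'])
for n in("side","wrist","scene"):
    f=grab_frame(n); cv2.imwrite(f"pics/{n}4.png",f["pixels"][:,:,::-1])
E
```

```text
clock: 6.32
tcp_pos: [0.5545, 0.0265, 0.2278]
orientation: [2.269, 2.168, 0.005]
contact_force: [0.3, -0.2, -0.7]
grip_width: 0.0417
[0.5544502  0.02645422 0.22775998] [ 0.21327768  0.31867557 -0.45733926  1.82767709  0.16321589  1.02761943
  1.21709932] [-0.01432269  0.01117529 -0.0230367 ] [ 0.27913896 -0.20108189 -0.67570905]
```

View pics/side4.png

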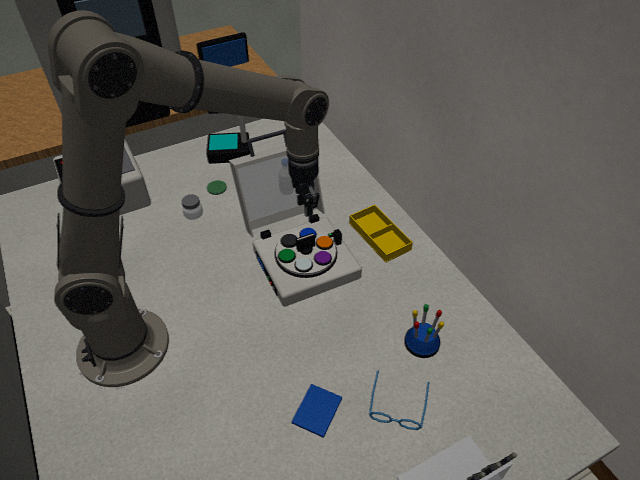

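View pics/wrist4.png

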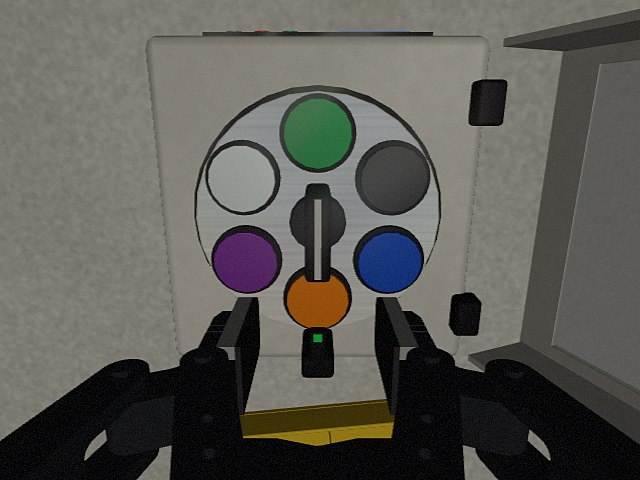

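View pics/scene4.png

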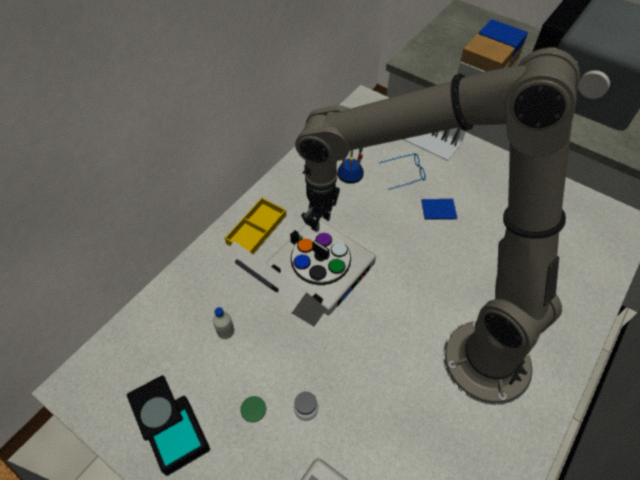

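```bash
python3 - <<'E'
from h import *
yaw=np.radians(-2.6);ex=np.array([np.cos(yaw),np.sin(yaw),0]);ey=np.array([-ex[1],ex[0],0])
C=np.array([.554,.0264,0]);R=.2765
def H(t,s=0): return C+s*ex+ey*(.118-R*np.cos(t+.16))+np.array([0,0,.062+R*np.sin(t+.16)])
for n in("side","scene"):
    f=grab_frame(n); im=f["pixels"][:,:,::-1].copy()
    P=proj(f,[H(1.95,-.055),H(1.95,.055)]); print(n,P.round(1)); c=P.mean(0).astype(int)
    x0,y0=c-40; big=cv2.resize(im[y0:y0+80,x0:x0+80],None,fx=7,fy=7,interpolation=cv2.INTER_CUBIC)
    for p in P: cv2.circle(big,tuple(((p-[x0,y0]+.5)*7).astype(int)),4,(0,0,255),1)
    cv2.imwrite(f"pics/h_{n}.png",big)
print(H(1.95),H(0))
E
```

```text
side [[249.  141. ]
 [284.5 131.3]]
scene [[270.2 285.4]
 [236.7 261.2]]
[0.565793   0.28610208 0.29926958] [ 0.54697017 -0.12840881  0.10605148]
```

View pics/h_side.png

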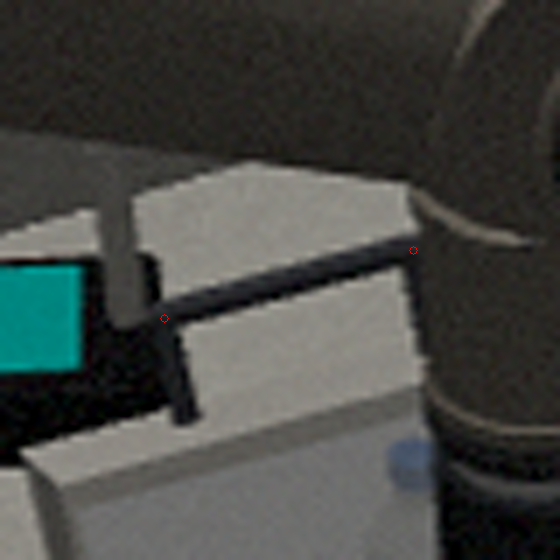

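View pics/h_scene.png

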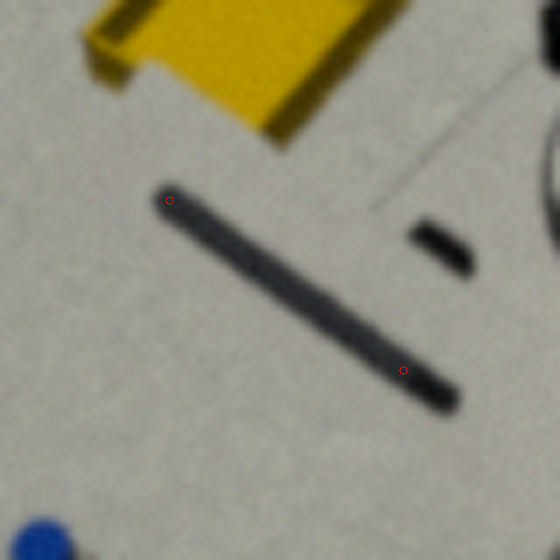

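```bash
python3 -m handwheel '0 0 -40 0 0 0 45;0 0 -85 0 0 0 45;20 0 -110 0 0 0 45;60 0 -117 0 0 0 45;105 0 -117 0 0 0 45;150 0 -117 0 0 0 45;195 -0.5 -117 0 0 0 45;230 -0.5 -117 0 0 0 45;252 -0.5 -117 0 0 0 45;260 -0.5 -117 0 0 0 45;260 -0.5 -117 0 0 0 45;260 -0.5 -117 0 0 0 45'; python3 - <<'E'
from h import *
o=readout.get_obs(); print(o['tcp_pos'],o['joints'],o['contact_force'])
f=grab_frame("wrist"); cv2.imwrite("pics/w5.png",f["pixels"][:,:,::-1])
print(proj(f,[[.5658,.2861,.2993],[.5109,.2886,.2993],[.6207,.2836,.2993]]))
E
```

```text
clock: 8.07
tcp_pos: [0.5651, 0.2842, 0.3423]
orientation: [2.273, 2.167, -0.001]
contact_force: [0.4, -0.0, -0.4]
grip_width: 0.0449
[0.56511527 0.28422842 0.34230157] [-0.15554003  0.3835402  -0.56185808  1.49034532  0.20780054  1.32768732
  0.78849677] [ 0.39435977 -0.00968308 -0.39432101]
[[322.28887274 274.49207328]
 [322.5274779  155.11721939]
 [322.08433844 376.82117819]]
```

View pics/w5.png

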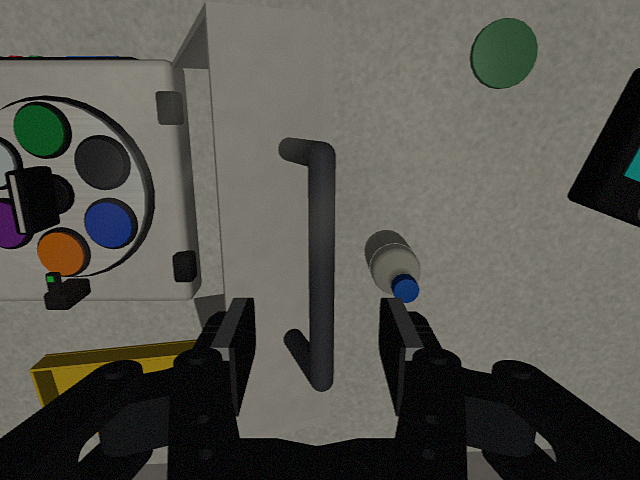

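```bash
python3 -m handwheel '2 0 18 0 0 0 45;2 0 40 0 0 0 45;2 0 57 0 0 0 45;2 0 64 0 0 0 45;2 0 64 0 0 0 45;2 0 64 0 0 0 30;2 0 64 0 0 0 18;2 0 64 0 0 0 8;2 0 64 0 0 0 4;2 0 64 0 0 0 4;2 0 64 0 0 0 4' 25; python3 - <<'E'
from h import *
o=readout.get_obs(); print(o['tcp_pos'],o['joints'],o['contact_force'],o['grip_width'])
f=grab_frame("wrist"); cv2.imwrite("pics/w6.png",f["pixels"][:,:,::-1])
R=276.5;a0=2.11
for t in np.arange(1.95,-.03,-.1): 
    a=t+.16; print(round(t,2),round(-R*(np.cos(a)-np.cos(a0)),1),round(-R*(np.sin(a)-np.sin(a0)),1))
E
```

```text
clock: 9.5
tcp_pos: [0.5649, 0.2863, 0.279]
orientation: [2.271, 2.168, -0.002]
contact_force: [-2.3, -5.1, 4.4]
grip_width: 0.0111
[0.56485352 0.28629959 0.27903431] [-0.1631144   0.42568804 -0.55514189  1.57502661  0.23705322  1.20962313
  0.76133944] [-2.32784191 -5.05358486  4.38920544] 0.011101563531359515
1.95 -0.0 -0.0
1.85 -24.4 -13.0
1.75 -50.0 -23.5
1.65 -76.5 -31.4
1.55 -103.6 -36.6
1.45 -131.1 -39.0
1.35 -158.8 -38.7
1.25 -186.2 -35.7
1.15 -213.3 -29.9
1.05 -239.6 -21.4
0.95 -264.9 -10.4
0.85 -289.0 3.1
0.75 -311.7 19.0
0.65 -332.6 37.0
0.55 -351.7 57.0
0.45 -368.6 78.9
0.35 -383.3 102.3
0.25 -395.6 127.1
0.15 -405.3 152.9
0.05 -412.4 179.6
```

View pics/w6.png

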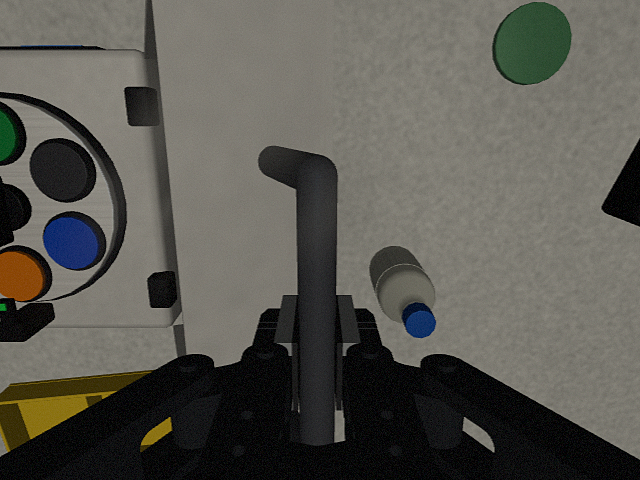

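```bash
python3 -m handwheel '-6 0 -3.5 0 0 0 4;-18 0 -10 0 0 0 4;-30.5 0 -15.5 0 0 0 4;-43.5 0 -21 0 0 0 4;-56.5 0 -25.7 0 0 0 4;-69.5 0 -29.5 0 0 0 4;-83 0 -32.9 0 0 0 4;-96.5 0 -35.4 0 0 0 4;-103.6 0 -36.6 0 0 0 4;-103.6 0 -36.6 0 0 0 4'; python3 - <<'E'
from h import *
o=readout.get_obs(); print(o['tcp_pos'],o['contact_force'],o['moment'],o['grip_width'])
f=grab_frame("wrist"); cv2.imwrite("pics/w7.png",f["pixels"][:,:,::-1])
E
```

```text
clock: 10.8
tcp_pos: [0.5601, 0.1833, 0.3153]
orientation: [2.272, 2.169, -0.0]
contact_force: [2.3, 1.9, 5.7]
grip_width: 0.0109
[0.56012012 0.18327284 0.31534197] [2.30830659 1.9087351  5.70506337] [ 0.47085226 -0.42773075  0.00775827] 0.0109414003524505
```

View pics/w7.png

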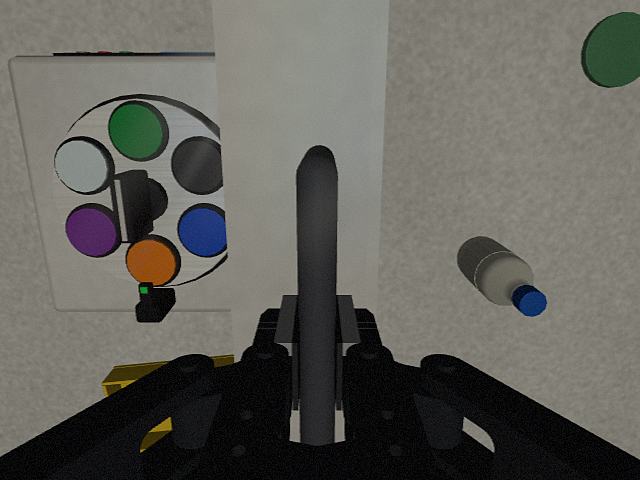

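```bash
python3 -m handwheel '-7 0 -0.8 0 0 0 4;-20.6 0 -2 0 0 0 4;-34.5 0 -2.5 0 0 0 4;-48.3 0 -2.3 0 0 0 4;-62 0 -1.5 0 0 0 4;-75.8 0 0 0 0 0 4;-89.5 0 2.2 0 0 0 4;-103 0 5.1 0 0 0 4;-116.3 0 8.7 0 0 0 4;-129.6 0 12.9 0 0 0 4;-136 0 15.2 0 0 0 4;-136 0 15.2 0 0 0 4'; python3 - <<'E'
from h import *
o=readout.get_obs(); print(o['tcp_pos'],o['contact_force'],o['moment'],o['grip_width'])
f=grab_frame("wrist"); cv2.imwrite("pics/w8.png",f["pixels"][:,:,::-1])
R=276.5;a0=1.21
for t in np.arange(1.05,-.03,-.05): 
    a=t+.16; print(round(t,2),round(-R*(np.cos(a)-np.cos(a0)),1),round(-R*(np.sin(a)-np.sin(a0)),1))
E
```

```text
clock: 12.35
tcp_pos: [0.5535, 0.0478, 0.2993]
orientation: [-2.272, -2.169, 0.001]
contact_force: [4.1, -0.6, 0.9]
grip_width: 0.0112
[0.55351582 0.04784076 0.29934954] [ 4.06883188 -0.57725051  0.91426928] [-0.00995539 -0.67431365 -0.01814613] 0.011160821246159882
1.05 -0.0 -0.0
1.0 -12.8 5.2
0.95 -25.3 11.0
0.9 -37.6 17.5
0.85 -49.4 24.5
0.8 -61.0 32.2
0.75 -72.1 40.4
0.7 -82.8 49.2
0.65 -93.0 58.4
0.6 -102.8 68.2
0.55 -112.1 78.5
0.5 -120.8 89.2
0.45 -129.0 100.3
0.4 -136.7 111.8
0.35 -143.7 123.7
0.3 -150.1 135.9
0.25 -156.0 148.5
0.2 -161.2 161.3
0.15 -165.7 174.3
0.1 -169.6 187.6
0.05 -172.8 201.1
-0.0 -175.4 214.6
```

View pics/w8.png

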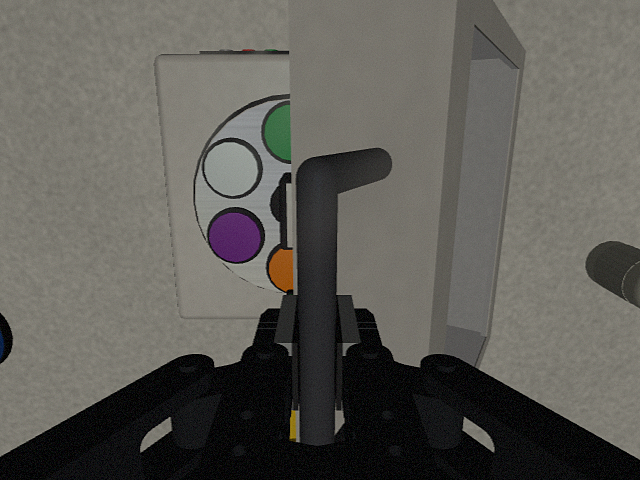

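```bash
python3 -m handwheel '-6.5 0.2 2.6 0 0 0 4;-19 0.4 8 0 0 0 4;-31.5 0.6 14.2 0 0 0 4;-43.5 0.8 21 0 0 0 4;-55.3 1 28.3 0 0 0 4;-66.6 1 36.3 0 0 0 4;-77.5 1 44.8 0 0 0 4;-88 1 53.8 0 0 0 4;-98 1 63.3 0 0 0 4;-107.5 1 73.3 0 0 0 4;-112.1 1 78.5 0 0 0 4;-112.1 1 78.5 0 0 0 4'; python3 - <<'E'
from h import *
o=readout.get_obs(); print(o['tcp_pos'],o['contact_force'],o['moment'],o['grip_width'])
f=grab_frame("wrist"); cv2.imwrite("pics/w9.png",f["pixels"][:,:,::-1])
E
```

```text
clock: 13.9
tcp_pos: [0.5492, -0.064, 0.2206]
orientation: [-2.271, -2.169, 0.002]
contact_force: [-5.9, -1.8, 0.4]
grip_width: 0.011
[ 0.54915129 -0.06402937  0.22059893] [-5.93376742 -1.7934516   0.39597208] [-0.13447711  1.20155197  0.08467048] 0.010956580921405144
```

View pics/w9.png

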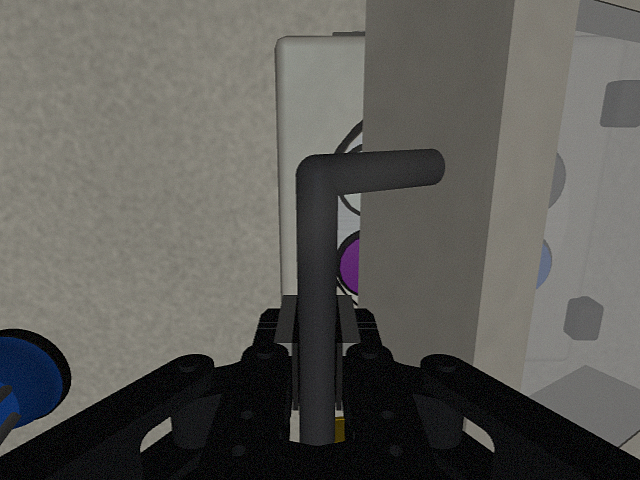

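```bash
python3 - <<'E'
from h import *
f=grab_frame("side"); cv2.imwrite("pics/side9.png",f["pixels"][:,:,::-1])
for z in(0,.03,.1):
    K=np.array([[f["fx"],0,f["cx"]],[0,f["fy"],f["cy"]],[0,0,1]]);Rm,_=cv2.Rodrigues(np.array(f["rvec"]));t=np.array(f["tvec"])
    for px in((422,342),(385,232)):
        d=Rm.T@np.linalg.inv(K)@[*px,1];c=-Rm.T@t; print(z,px,(c+d*(z-c[2])/d[2]).round(3))
E
```

```text
0 (422, 342) [ 0.705 -0.358  0.   ]
0 (385, 232) [0.839 0.034 0.   ]
0.03 (422, 342) [ 0.69  -0.372  0.03 ]
0.03 (385, 232) [0.821 0.011 0.03 ]
0.1 (422, 342) [ 0.655 -0.404  0.1  ]
0.1 (385, 232) [ 0.779 -0.044  0.1  ]
```

View pics/side9.png

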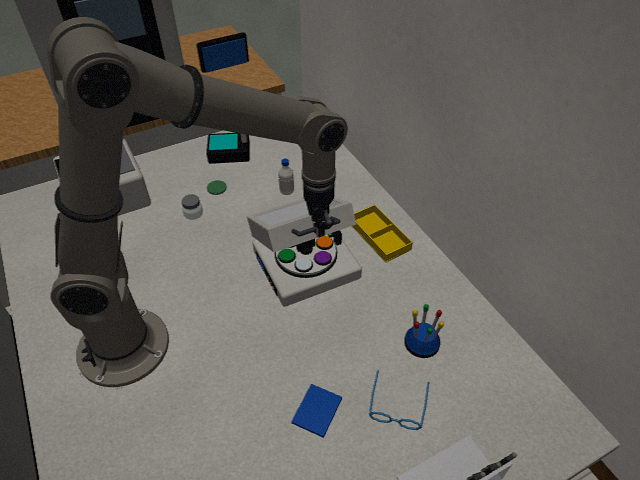

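```bash
python3 -m handwheel '-4.5 -0.5 5.3 0 0 0 4;-12.8 -0.5 16.2 0 0 0 4;-20.8 -0.5 27.5 0 0 0 4;-28.1 -0.5 39.2 0 0 0 4;-34.8 -0.5 51.3 0 0 0 4;-41 -0.5 63.7 0 0 0 4;-46.5 -0.5 76.4 0 0 0 4;-51.4 -0.5 89.3 0 0 0 4;-54.7 -0.5 99 0 0 0 4;-57 -0.5 107 0 0 0 4;-57.5 -0.5 109.1 0 0 0 4;-57.5 -0.5 109.1 0 0 0 4'; python3 - <<'E'
from h import *
o=readout.get_obs(); print(o['tcp_pos'],o['contact_force'],o['moment'],o['grip_width'])
E
```

```text
clock: 15.5
tcp_pos: [0.5467, -0.1213, 0.1122]
orientation: [2.271, 2.17, -0.0]
contact_force: [-3.3, -3.8, 0.5]
grip_width: 0.0112
[ 0.54666198 -0.12130635  0.1121958 ] [-3.25365159 -3.82639457  0.51783474] [-0.74673422  0.67468762 -0.03112368] 0.011203076015894676
```

```bash
python3 -m handwheel '-1.5 0 6 0 0 0 4;-2.8 0 12 0 0 0 4;-4 0 18 0 0 0 4;-5 0 22.5 0 0 0 4;-5.5 0 25.5 0 0 0 4;-5.8 0 27 0 0 0 4;-5.8 0 28 0 0 0 4;-5.8 0 28 0 0 0 4;-5.8 0 28 0 0 0 4'; python3 - <<'E'
from h import *
o=readout.get_obs(); print(o['tcp_pos'],o['contact_force'],o['moment'],o['grip_width'])
for n in("wrist","side"):
  f=grab_frame(n); cv2.imwrite(f"pics/{n}10.png",f["pixels"][:,:,::-1])
E
```

```text
clock: 16.62
tcp_pos: [0.5464, -0.1275, 0.0845]
orientation: [2.271, 2.169, -0.001]
contact_force: [-3.7, -4.7, 0.7]
grip_width: 0.0112
[ 0.54639301 -0.12750086  0.08447421] [-3.69718963 -4.71901504  0.71035852] [-0.87806328  0.63361559 -0.00724536] 0.011213278829307153
```

View pics/wrist10.png

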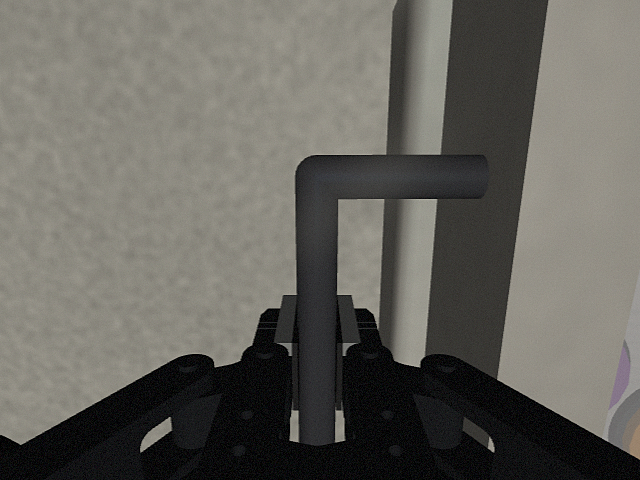

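View pics/side10.png

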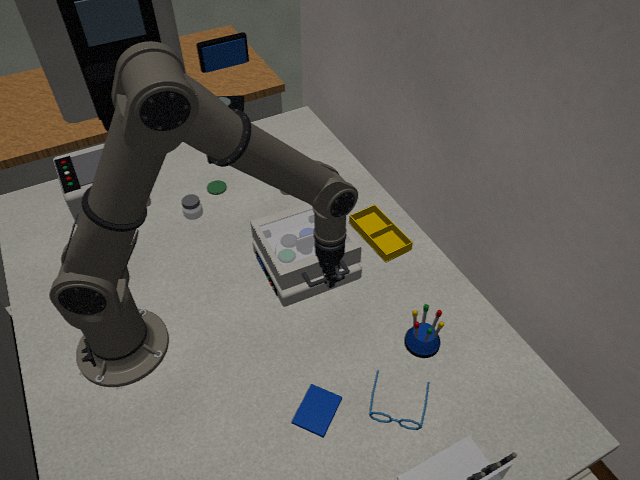

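```bash
python3 -m handwheel '0 0 1 0 0 0 4;0 0 1 0 0 0 4;0 0 1 0 0 0 4'; python3 -m handwheel '0 0 1 0 0 0 4;0 0 1 0 0 0 4;0 0 1 0 0 0 4'; python3 -m handwheel '0 0 1 0 0 0 4;0 0 1 0 0 0 4;0 0 1 0 0 0 4'
```

```text
clock: 17.1
tcp_pos: [0.5464, -0.1277, 0.0835]
orientation: [2.271, 2.169, -0.001]
contact_force: [-3.1, -5.2, -0.9]
grip_width: 0.011
clock: 17.48
tcp_pos: [0.5464, -0.1278, 0.0825]
orientation: [2.271, 2.169, -0.001]
contact_force: [-3.6, -6.5, 0.7]
grip_width: 0.0111
clock: 17.85
tcp_pos: [0.5464, -0.128, 0.0815]
orientation: [2.271, 2.168, -0.001]
contact_force: [-3.5, -6.3, 0.1]
grip_width: 0.0112
```

```bash
python3 -m handwheel '0 0 1 0 0 0 4;0 0 1 0 0 0 4;0 0 1 0 0 0 4'; python3 -m handwheel '0 0 1 0 0 0 4;0 0 1 0 0 0 4;0 0 1 0 0 0 4'; python3 - <<'E'
from h import *
f=grab_frame("wrist"); cv2.imwrite("pics/w11.png",f["pixels"][:,:,::-1])
yaw=np.radians(-2.6);ex=np.array([np.cos(yaw),np.sin(yaw),0]);ey=np.array([-ex[1],ex[0],0])
C=np.array([.554,.0264,0]);R=.2765
for t in(0,.03,.06):
  for s in(-.049,):
    P=C+s*ex+ey*(.118-R*np.cos(t+.16))+np.array([0,0,.062+R*np.sin(t+.16)])
    # leg root at cover edge: r 228,h 44
    L=C+s*ex+ey*(.118-.228*np.cos(t)+.044*np.sin(t))+np.array([0,0,.062+.228*np.sin(t)+.044*np.cos(t)])
    T=C-.12*ex+ey*(.118-.228*np.cos(t)+.068*np.sin(t))+np.array([0,0,.062+.228*np.sin(t)+.068*np.cos(t)])
    print(t,P,proj(f,[P,L,T]).round(1).tolist())
E
```

```text
clock: 18.23
tcp_pos: [0.5464, -0.1282, 0.0805]
orientation: [2.271, 2.168, -0.001]
contact_force: [-3.8, -5.9, 0.6]
grip_width: 0.0111
clock: 18.6
tcp_pos: [0.5464, -0.1282, 0.0801]
orientation: [2.271, 2.168, -0.002]
contact_force: [-5.2, -6.4, 5.7]
grip_width: 0.011
0 [ 0.49802061 -0.12618603  0.10605148] [[317.9, 197.2], [478.3, 197.1], [568.2, -170.1]]
0.03 [ 0.49808613 -0.12474334  0.11421948] [[323.4, 202.8], [493.0, 201.7], [604.7, -197.0]]
0.06 [ 0.49816272 -0.12305655  0.12234049] [[330.8, 209.2], [510.3, 206.9], [649.7, -229.2]]
```

View pics/w11.png

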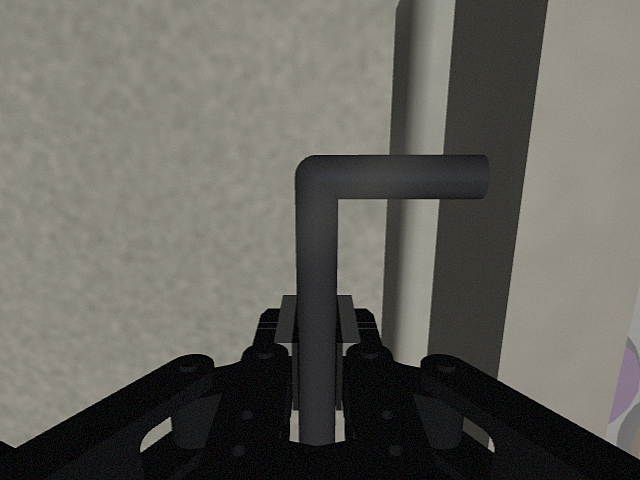

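```bash
python3 -m handwheel '0 0 1 0 0 0 4;0 0 1 0 0 0 4;0 0 1 0 0 0 4'
```

```text
clock: 19.02
tcp_pos: [0.5465, -0.1283, 0.0799]
orientation: [2.271, 2.167, -0.002]
contact_force: [-7.1, -5.3, 13.4]
grip_width: 0.0111
```

```bash
python3 -m handwheel '0 0 -1.5 0 0 0 4;0 0 -1.5 0 0 0 20;0 0 -1.5 0 0 0 32;0 0 -1.5 0 0 0 32;0 0 -1.5 0 0 0 32;0 0 -1.5 0 0 0 32;0 0 -10 0 0 0 32;0 0 -30 0 0 0 32;0 0 -60 0 0 0 32;0 0 -90 0 0 0 32;0 0 -115 0 0 0 32;0 0 -120 0 0 0 32'; python3 - <<'E'
from h import *
o=readout.get_obs(); print(o['tcp_pos'],o['contact_force'],o['grip_width'])
yaw=np.radians(-2.6);ex=np.array([np.cos(yaw),np.sin(yaw),0]);ey=np.array([-ex[1],ex[0],0])
C=np.array([.554,.0264,0]);R=.2765
for n in("wrist","side","scene"):
  f=grab_frame(n); cv2.imwrite(f"pics/{n}12.png",f["pixels"][:,:,::-1])
  for t in(0,.03):
    print(n,t,[proj(f,[C+s*ex+ey*(.118-R*np.cos(t+.16))+np.array([0,0,.062+R*np.sin(t+.16)])]).round(1).tolist() for s in(-.05,.05)])
  print(proj(f,[C+.06*ex+[0,0,.079]]))
E
```

```text
clock: 20.52
tcp_pos: [0.5483, -0.1252, 0.2003]
orientation: [2.267, 2.17, 0.006]
contact_force: [0.3, 0.1, -0.4]
grip_width: 0.032
[ 0.54834458 -0.12521639  0.20029702] [ 0.29170253  0.09683442 -0.41236465] 0.032035973095329004
wrist 0 [[[312.2, 152.3]], [[312.4, 317.7]]]
wrist 0.03 [[[314.8, 153.6]], [[314.6, 323.9]]]
[[539.52676075 313.47123688]]
side 0 [[[312.1, 285.5]], [[345.7, 273.1]]]
side 0.03 [[[311.9, 283.2]], [[345.6, 270.8]]]
[[324.24141061 241.20372952]]
scene 0 [[[364.8, 224.5]], [[338.8, 208.6]]]
scene 0.03 [[[364.7, 223.2]], [[338.6, 207.3]]]
[[304.94521067 243.70317306]]
```

View pics/wrist12.png

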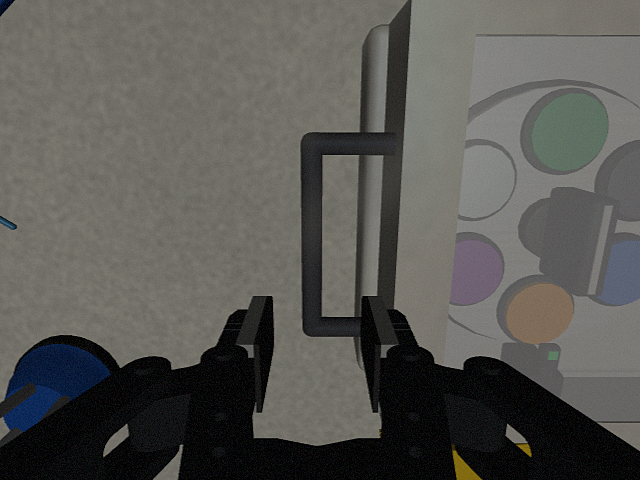

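View pics/side12.png

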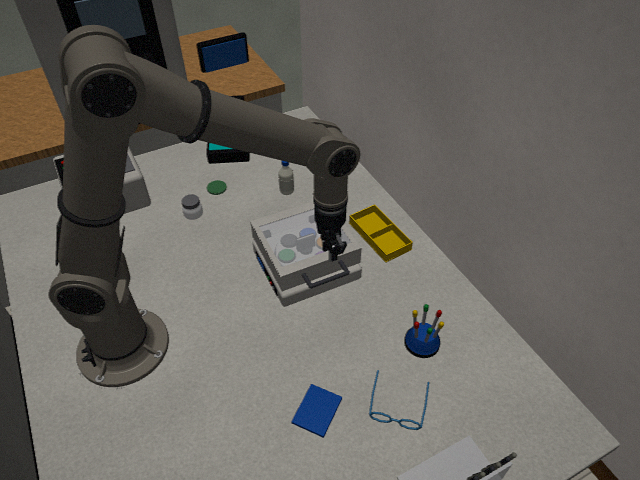

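View pics/scene12.png

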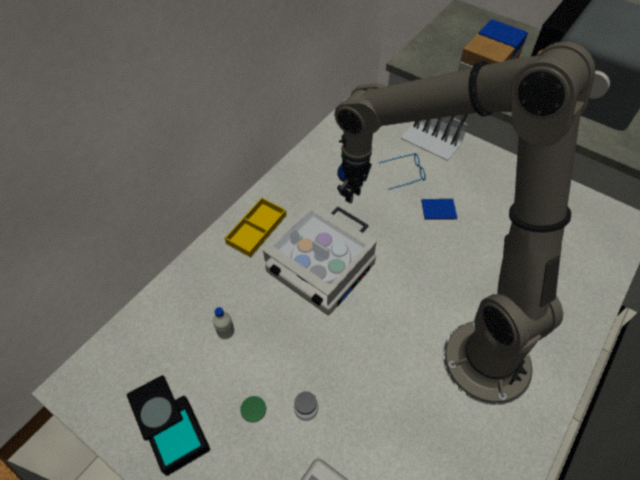

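```bash
python3 -c "
from bench import workorder; print(workorder.hand_in())"
```

```text
the job is handed in; nothing more can be done
None
```

With the cover still open, I gripped the bar knob and turned the turret 120° counter-clockwise, so the amber lens is in at the reading fork. I then gripped the cover handle, lowered it slowly along its arc until it pressed on its stop with about 13 N, and released it. I backed the hand off about 120 mm and handed in at about 20.7 s.

**Last checks:**
- **Amber lens:** it appears within about 1 px of the projected reading spot in the wrist image.
- **Cover:** the handle bar lies at pixel column 312. The model gives 312.3 for a cover angle of 0 and 314.7 for 0.03 rad, so it reads as resting on its stop.
- **Hand:** the wrist force is near zero, the hand touches nothing, and no bystander appears to have moved.

**One disagreement:** the stop was felt about 5 mm lower at the fingertips than I had worked out. The likely cause is that the fingers slid a little on the handle bar.

The hand-in reported no verdict, so I can't confirm how it was judged.

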